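# Open the secret drawer of the desk box

## Robot

A 6-joint arm with a two-finger parallel gripper is mounted at the origin on the work surface. World frame = base frame: x ahead of the robot, y to its left, z up, the work surface at z = 0. Lengths are in m, angles in rad, forces in N, time in s.
With the tool pointing down it reaches from about 0.4 to 0.925 m from the base axis. Payload 12.5 kg.
Tool frame: the origin (TCP) lies between the finger pads; the fingertips stand 22 mm ahead of it and the grasp point (between the pads) lies 3 mm ahead of it (tcp_to_tips is the distance from the TCP to the fingertips, in m); z points along the fingers, y is the direction in which the jaws open and shut (so a half turn about z gives the same grasp; the last joint's range is limited). The gripper opens to 95 mm and grips with 3 to 60 N. Pads are 20 mm wide; open, the fingers measure 119 mm over their backs; the gripper's body (75 mm by 180 mm) begins 59 mm behind the grasp point.
Start: joints at [-1.286, 0.491, 1.559, -0, 1.092, -0.106], TCP at [0.238, -0.578, 0.237] pointing down, gripper open.
Joint ranges: [-3.1, 3.1], [-0.84, 2.19], [0.05, 2.79], [-1.13, 4.28], [0.06, 2.93], [-2.69, 2.69]. Speed limits (rad/s): [2.22, 2.22, 2.79, 3.14, 3.14, 3.14].

## Interface

Orientations are given as a 3x3 rotation matrix whose columns are the frame's x, y, z axes.
In Python, from workcell import read_state, capture, sign_off, tcp_to_tips gives the robot as it stands.
- The arm moves only by the tool step_arm, never from a script. Its argument "increments" is a list of rows, each an object of numbers: "x", "y", "z": the shift along the world's x, y, z in m; "rx", "ry", "rz": the turn, a rotation vector about the world's x, y, z in degrees. A call has 1 to 5 rows; each row is the pose to reach, as a shift and turn from the pose commanded when the call began; what a row does not reach only later rows make up. A row lasts 1/8 s, in which the tool goes at most 62.5 mm and 10.7 degrees, less where a joint would pass 70% of its speed; a pose out of reach is approached as far as the arm can. A call with a gripper value outside its range is refused whole. "grip" is the opening, from 0 (shut) to 1 (fully open), set as the call begins (left out, the last holds). The fingers move at their own pace and stop on an object; "newtons" is the grip in N (left out, the last holds). Time passes only in rows, so rows that repeat a pose let the fingers close. It gives the time, the measured TCP pose, the force and the opening at its end, in the units of the state.
- read_state(): the state, without advancing time (a new reading comes with each control period).
- capture(name): name is "scene" or "top" or "wrist"; returns a dict with "pixels" (420x560x3 uint8, blue, green, red), "intrinsics" (3x3 intrinsics, pixels), "camera_from_world" (4x4, takes a point from world to camera coordinates); the wrist camera has in their place "hand_eye" (4x4, takes a point from camera to tool coordinates, whose origin is the TCP and whose axes are the flange's). Camera axes: x right, y up, looking along -z (the intrinsics and any distortion apply to the point x, -y, -z); pixel columns grow to the right and rows downward; lengths in m; the calibration is good to about 2 mm. A picture is of the moment at which its call begins: read the wrist's pose just before it. There is no depth.
- sign_off(): hands the job in, once; it reports no verdict.
The state is a dict: "time_s": time; "joint_pos": joint angles; "dq": joint speeds; "effort": joint torques, N m; "ee_pos": TCP position; "eef_rot": TCP orientation; "wrist_force": force on the tool from outside, world axes, zero at the start; "ft_torque": the same for the moment, N m; "grip_width": finger opening in m.
Only numpy, scipy, OpenCV 4.12 (cv2) and the standard library are available. Lean on these libraries where they do the work, as an engineer would, in place of code of your own. Each camera call takes 0.05 s, during which the arm holds its last target.

## Task

Somewhere below the slatted floor of this desk box's pen trough sits the hidden catch of its secret drawer: feel along the trough with a light touch until the fingertips drop into the recess, press the catch there so that the drawer springs ajar, and draw the drawer out fully to its stop. The slats are thin, so never load the trough with more than 25 N, and leave the glue bottle, mug, offcut and screwdriver where they are.

Things in the scene. Friction and masses are not known exactly. Their poses are not given: they have to be found in the camera images.
- box: Dark wooden desk box, 200 mm deep (x) by 340 mm long (y), fixed to the bench. Origin: centre of its underside, on the bench; z up; +x points to its front, the long side with the pen trough and the drawer, away from the robot. The front part (x 36 to 100 mm) is 72 mm high and holds the trough; below it, flush in the front face and without a handle, is the front of the secret drawer.
- lid_top (a point): Middle of the lid of the closed rear compartment of the box (x -102 to 38 mm in the box frame), 101 mm above the bench. The lid has no part in the job.
- trough: Pen trough of the box, fixed in it: same origin and axes as box. Open upward; its level floor is 62 mm above the bench and spans x 37 to 92, y -120 to +120 mm in this frame. Front lip: x 92 to 100 mm, 72 mm high. Behind the floor the compartment wall rises to 101 mm; solid cheeks 72 mm high close both ends. The floor is of 10 mm slats laid across.
- trough_mid (a point): Middle of the trough floor (x 64, y 0, z 62 mm in the box frame; axes as the box). The floor is firm (gives 1 mm at 10 N) but for one sprung cover of four slats, flush and looking like the rest: 40 mm along y, as wide as the floor, its middle at an unknown y from -50 to +50 mm, each time elsewhere. Fingertips wholly on it sink 6 mm at 1 to 2 N into a recess, onto the catch.
- drawer (a joint): How far the secret drawer stands out, in m, along the box's +x: 0 is shut and latched; it cannot be pried. The catch starts to move at 6 N, lets the drawer go after 4 mm (about 8 N) and has 7 mm of travel (10 N); released, all springs up. A spring then pushes the drawer out to 0.05 to 0.06; from there it slides at 1 to 2 N to its stop at 0.12 and stays where it is left.
- drawer_front (a point): Middle of the top edge of the drawer's front board, moving with the drawer; axes as the box. Board: 10 mm thick (x; the point is midway), 208 mm long (y), 40 mm high, top 52 mm above the bench; shut, the point is at x 95 mm in the box frame. The drawer behind it is open above: floor 17 mm over the bench, sides 94 mm off the middle. Ajar, about 40 mm are free between board and box face.
- glue_bottle: Bystander: white glue bottle with a nozzle, 62 mm in diameter, 165 mm tall, standing beyond the right (-y) end of the box. Origin: centre of its underside.
- mug: Bystander: blue ceramic mug, 80 mm in diameter, 95 mm tall, standing beyond the left (+y) end of the box. Origin: centre of its underside.
- offcut: Bystander: pale wooden offcut, 90 x 38 x 64 mm high, on the bench to the left of the drawer's way. Origin: centre of its underside.
- screwdriver: Bystander: red-handled screwdriver, 200 mm long, lying on the bench to the right of the drawer's way. Origin: its middle, at bench height.

How it is judged:
By the outcome, as a careful person would: the job done as asked, in the order asked, and still so for the second after the job is handed in, with the robot touching nothing.
It also fails if it takes over 72 s, if anything falls off the work surface, if the arm or the gripper's body presses on something with over 40 N, if the wrist force passes 120 N, or if a joint passes its speed limit or range.

## Working session

There is one attempt and no reset: what is moved stays moved. The work goes in short steps, Python scripts to look and compute and a tool call to move; the robot and the scene stay as the last step left them, time stands still between calls to the robot, and variables do not carry over. Pictures are saved under pics/ and viewed, and the job is handed in when it is done.

Besides the shell and the picture viewer there is one more tool, called after "Request:" as a command line: name --argument value ..., lists and objects as JSON in quotes. step_arm: Moves the arm, as the interface text tells. Its arguments: {"type":"object","properties":{"increments":{"type":"array","items":{"type":"object","properties":{"x":{"type":"number"},"y":{"type":"number"},"z":{"type":"number"},"rx":{"type":"number"},"ry":{"type":"number"},"rz":{"type":"number"}}}},"grip":{"type":"number"},"newtons":{"type":"number"}},"required":["increments"]}

```bash
ls; mkdir -p pics
python3 - <<'E'
from workcell import *
import cv2, numpy as np
print(read_state())
for n in("scene","top"):
    c=capture(n); cv2.imwrite(f"pics/{n}0.png",c["pixels"]); print(n,c["intrinsics"],c["camera_from_world"], [k for k in c])
print(tcp_to_tips if not callable(tcp_to_tips) else tcp_to_tips())
E
```

```text
pics
{'time_s': 0.0, 'joint_pos': array([-1.28554325e+00,  4.91570565e-01,  1.55943166e+00, -1.09874712e-05,
        1.09170248e+00, -1.05572247e-01]), 'dq': array([-3.21652723e-05,  1.00089656e-04, -3.95652343e-05, -7.46793591e-04,
       -2.16619299e-03,  1.01107723e-03]), 'effort': array([-1.72777567e-03, -6.12647724e+01, -2.58181000e+01,  6.91342447e-02,
        4.82193811e-02, -8.39598351e-05]), 'ee_pos': array([ 0.23806968, -0.57765333,  0.23606103]), 'eef_rot': array([[ 9.24593050e-01,  3.80956149e-01, -3.22288246e-04],
       [ 3.80956270e-01, -9.24592444e-01,  1.06437089e-03],
       [ 1.07493358e-04, -1.10688765e-03, -9.99999382e-01]]), 'wrist_force': array([-1.46911332,  0.09920001,  0.7989235 ]), 'ft_torque': array([ 0.06112335, -0.04462625, -0.0156855 ]), 'grip_width': 0.09505368165220812}
scene [[437.01476363   0.         280.61123388]
 [  0.         437.01476363 205.05107592]
 [  0.           0.           1.        ]] [[ 0.62050908  0.78384226 -0.02366005 -0.35874688]
 [-0.43006318  0.36536807  0.82556153  0.1614789 ]
 [ 0.65575464 -0.50209311  0.5638159  -1.54826858]
 [ 0.          0.          0.          1.        ]] ['pixels', 'intrinsics', 'camera_from_world']
top [[512.18634575   0.         281.33576842]
 [  0.         512.18634575 206.5105634 ]
 [  0.           0.           1.        ]] [[-0.01953508 -0.99953917 -0.02323413  0.05584246]
 [ 0.99757099 -0.02104015  0.06640355 -0.50878203]
 [-0.0668618  -0.02188049  0.9975223  -1.19702269]
 [ 0.          0.          0.          1.        ]] ['pixels', 'intrinsics', 'camera_from_world']
0.022
```

View pics/scene0.png

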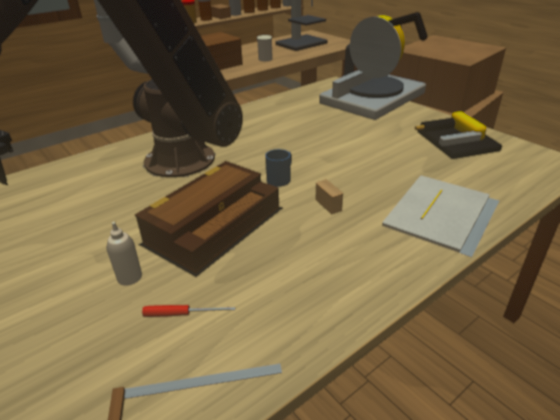

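View pics/top0.png

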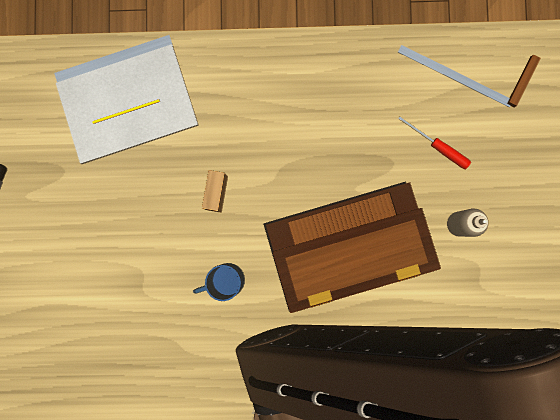

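Run:
```python
import cv2
a=cv2.imread("pics/top0.png"); cv2.imwrite("pics/topz.png",cv2.resize(a[170:325,250:450],None,fx=4,fy=3.8,interpolation=cv2.INTER_CUBIC)[:590])
```

```text
(no output)
```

View pics/topz.png

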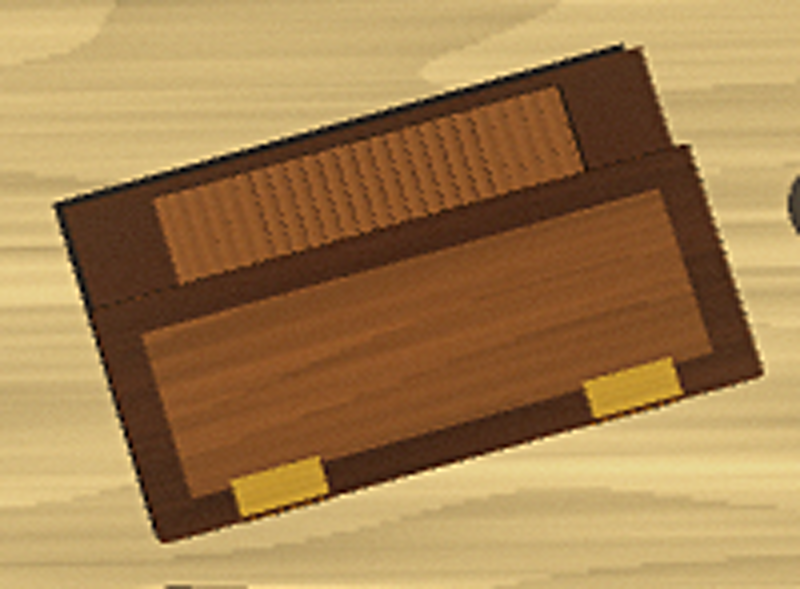

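```bash
cat > h.py <<'E'
import numpy as np, cv2
from workcell import *
def ray(c,u,v,z):
    K=c["intrinsics"];T=c["camera_from_world"]
    d=np.array([(u-K[0,2])/K[0,0],-(v-K[1,2])/K[1,1],-1.])
    R=T[:3,:3];o=-R.T@T[:3,3];w=R.T@d
    return o+w*(z-o[2])/w[2]
def proj(c,p):
    K=c["intrinsics"];T=c["camera_from_world"]
    q=T[:3,:3]@p+T[:3,3]; return K[0,0]*q[0]/-q[2]+K[0,2],K[1,1]*-q[1]/-q[2]+K[1,2]
E
python3 - <<'E'
from h import *
from scipy.optimize import least_squares
c=capture("top")
L=[(155,199,.062,92,120),(557,86,.062,92,-120),(162,541,.101,-102,170),(763,374,.101,-102,-170),(690,146,.101,38,-170),(93,308,.101,38,170),(61,209,.072,100,170),(640,50,.072,100,-170)]
P=np.array([ray(c,250+a/4-.4,170+b/3.8-.4,z)[:2] for a,b,z,_,_ in L]);Q=np.array([l[3:] for l in L])/1000
def f(p):
    cs,s=np.cos(p[2]),np.sin(p[2]);return (Q@np.array([[cs,s],[-s,cs]])+p[:2]-P)
r=least_squares(lambda p:f(p).ravel(),[.5,0,.2]);print(r.x,np.degrees(r.x[2]));print(f(r.x)*1000)
x,y,t=r.x;R=np.array([[np.cos(t),-np.sin(t)],[np.sin(t),np.cos(t)]])
for nm,u,v,z in [("mug",225,279,.095),("glue",478,222,.165),("off",216,190,.064),("sd1",400,117,.01),("sd2",466,166,.01),("offc",208,212,.064),("offc",223,212,.0)]:
    p=ray(c,u,v,z)[:2];print(nm,p,R.T@(p-[x,y]))
s=capture("scene");im=s["pixels"].copy()
for b in [(100,170,72),(100,-170,72),(92,120,62),(92,-120,62),(38,170,101),(38,-170,101),(-102,170,101),(-102,-170,101),(100,170,0),(100,-170,0)]:
    b=np.array(b)/1000;p=np.r_[R@b[:2]+[x,y],b[2]];q=proj(s,p);cv2.circle(im,(round(q[0]),round(q[1])),2,(0,255,0),-1)
cv2.imwrite("pics/ov.png",cv2.resize(im[140:290,100:320],None,fx=3.5,fy=3.5))
E
```

```text
[ 0.41455995 -0.10922081  0.26301871] 15.069861935727166
[[ 1.00189623  1.34752465]
 [ 0.34150103 -0.18420631]
 [-1.86446569 -0.66582506]
 [-2.6039986  -0.31496035]
 [ 1.06677367  1.56917221]
 [-0.41236332  0.60975772]
 [ 0.95926276 -1.45020117]
 [ 1.51139391 -0.91126169]]
mug [0.34710104 0.17113616] [0.00775291 0.28825444]
glue [ 0.4594066 -0.3623059] [-0.02249691 -0.25604135]
off [0.54777994 0.19350731] [0.20734678 0.2576804 ]
sd1 [ 0.71967162 -0.24349202] [ 0.25970868 -0.20898157]
sd2 [ 0.59761149 -0.39551209] [ 0.10232154 -0.32403837]
offc [0.49765873 0.21241225] [0.16386449 0.28896654]
offc [0.50069584 0.18676136] [0.16012801 0.26340816]
```

View pics/ov.png

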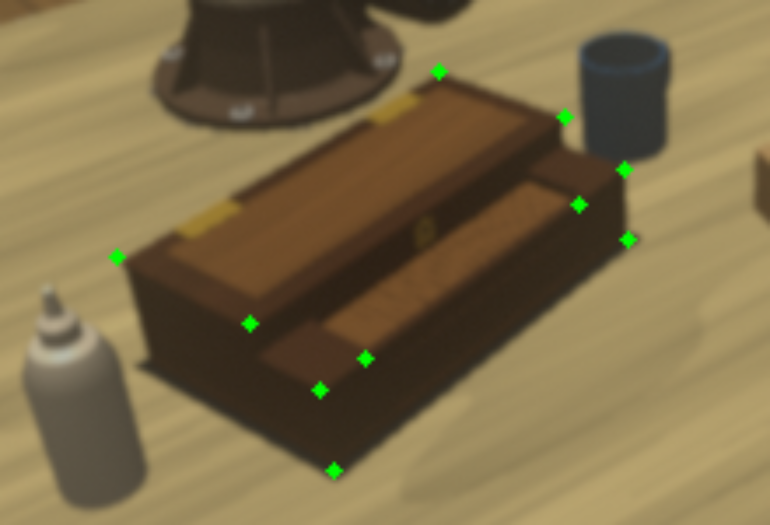

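Request:
step_arm --increments '[{"x":0.03,"y":0.05,"rz":-1.5},{"x":0.06,"y":0.1,"rz":-3},{"x":0.09,"y":0.15,"rz":-4.5},{"x":0.12,"y":0.2,"rz":-6},{"x":0.15,"y":0.25,"rz":-7.33}]' --grip 0 --newtons 10

```text
$.increments[0]: bad value
```

Request:
step_arm --increments '[{"x":0.03,"y":0.05},{"x":0.06,"y":0.1},{"x":0.09,"y":0.15},{"x":0.105,"y":0.172},{"x":0.105,"y":0.172}]'

```text
$.increments[0]: bad value
```

Run:
```python
from h import *
s=read_state()
c=capture("wrist");cv2.imwrite("pics/w1.png",c["pixels"]);print(s,c["hand_eye"],c["intrinsics"])
cv2.imwrite("pics/top1.png",capture("top")["pixels"])
```

```text
{'time_s': 0.2, 'joint_pos': array([-1.28560771e+00,  4.91333730e-01,  1.55918925e+00, -5.58717270e-06,
        1.09168763e+00, -1.05573656e-01]), 'dq': array([-0.0011741 , -0.00335207, -0.00317442,  0.00201359,  0.00159753,
        0.00033461]), 'effort': array([ 6.13809334e-04, -6.12382507e+01, -2.58104235e+01,  6.91694906e-02,
        4.71894338e-02, -5.96224118e-05]), 'ee_pos': array([ 0.23806459, -0.57777408,  0.23629168]), 'eef_rot': array([[ 9.24618008e-01,  3.80895665e-01, -1.78614958e-04],
       [ 3.80895702e-01, -9.24617821e-01,  5.91608992e-04],
       [ 6.01907271e-05, -6.15045998e-04, -9.99999809e-01]]), 'wrist_force': array([-0.52260177,  0.14538115,  0.37627522]), 'ft_torque': array([-0.02469263, -0.01162771,  0.03946297]), 'grip_width': 0.09533998502030985} [[ 9.00519047e-04  9.54300824e-01  2.98846325e-01  8.43575417e-02]
 [ 9.99999569e-01 -9.27006061e-04 -5.31243282e-05  8.37968580e-04]
 [ 2.26335765e-04  2.98846244e-01 -9.54301248e-01 -1.48362568e-01]
 [ 0.00000000e+00  0.00000000e+00  0.00000000e+00  1.00000000e+00]] [[350.0349357    0.         280.96125752]
 [  0.         350.0349357  215.76306581]
 [  0.           0.           1.        ]]
```

View pics/w1.png

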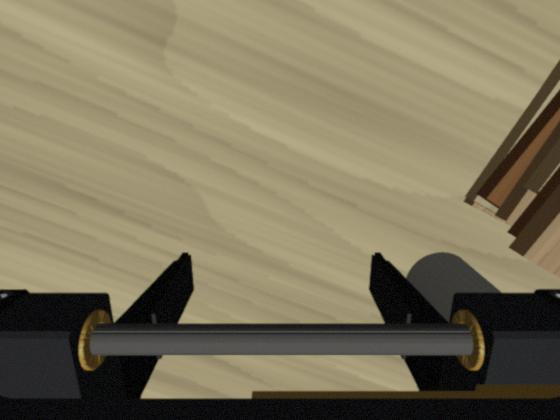

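Request:
step_arm --increments '[{"x":0.03,"y":0.05,"z":0,"rx":0,"ry":0,"rz":-1.5},{"x":0.06,"y":0.1,"z":0,"rx":0,"ry":0,"rz":-3},{"x":0.09,"y":0.15,"z":0,"rx":0,"ry":0,"rz":-4.5},{"x":0.12,"y":0.2,"z":0,"rx":0,"ry":0,"rz":-6},{"x":0.15,"y":0.25,"z":0,"rx":0,"ry":0,"rz":-7.33}]' --grip 0 --newtons 10

```text
time_s: 0.92
ee_pos: [0.3888, -0.3263, 0.2368]
eef_rot: [[0.966, 0.259, 0.0], [0.259, -0.966, -0.0], [0.0, 0.0, -1.0]]
wrist_force: [1.1, -0.0, 0.5]
grip_width: 0.0506
```

Request:
step_arm --increments '[{"x":0.03,"y":0.05,"z":0,"rx":0,"ry":0,"rz":0},{"x":0.06,"y":0.1,"z":0,"rx":0,"ry":0,"rz":0},{"x":0.09,"y":0.15,"z":0,"rx":0,"ry":0,"rz":0},{"x":0.105,"y":0.172,"z":0,"rx":0,"ry":0,"rz":0},{"x":0.105,"y":0.172,"z":0,"rx":0,"ry":0,"rz":0}]'

```text
time_s: 1.55
ee_pos: [0.4937, -0.1545, 0.2366]
eef_rot: [[0.965, 0.263, 0.0], [0.263, -0.965, -0.0], [0.0, 0.0, -1.0]]
wrist_force: [0.2, -1.2, -0.6]
grip_width: 0.0026
```

Run:
```python
from h import *
c=capture("wrist");cv2.imwrite("pics/w1.png",c["pixels"])
s=read_state();print(s['ee_pos'],s['wrist_force'],s['grip_width'],s['joint_pos'])
cv2.imwrite("pics/top1.png",capture("top")["pixels"])
t=.263;R=np.array([[np.cos(t),-np.sin(t)],[np.sin(t),np.cos(t)]]);print(R.T@(s['ee_pos'][:2]-[.4146,-.1092]))
```

```text
[ 0.49319172 -0.15545947  0.23658601] [-0.99233683  0.64512748  0.41450332] 0.0012471772773547083 [-4.33030691e-01  3.38391842e-01  1.82017846e+00 -2.66182632e-04
  9.83110575e-01  8.73283319e-01]
[ 0.06386282 -0.06510097]
```

View pics/w1.png

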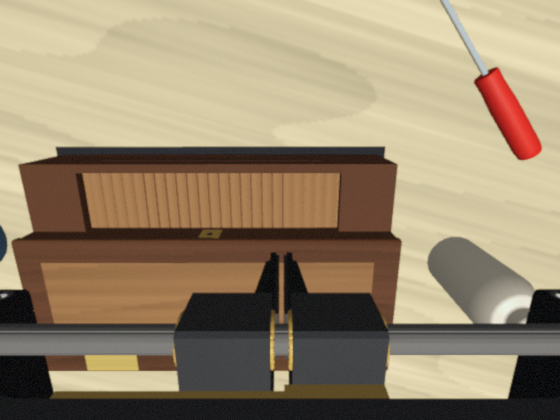

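Request:
step_arm --increments '[{"x":0,"y":0,"z":-0.05,"rx":0,"ry":0,"rz":0},{"x":0,"y":0,"z":-0.1,"rx":0,"ry":0,"rz":0},{"x":0,"y":0,"z":-0.13,"rx":0,"ry":0,"rz":0},{"x":0,"y":0,"z":-0.145,"rx":0,"ry":0,"rz":0},{"x":0,"y":0,"z":-0.147,"rx":0,"ry":0,"rz":0}]'

```text
time_s: 2.28
ee_pos: [0.4928, -0.1566, 0.0894]
eef_rot: [[0.966, 0.259, -0.001], [0.259, -0.966, 0.0], [-0.001, -0.0, -1.0]]
wrist_force: [0.3, -0.9, -0.3]
grip_width: 0.0008
```

Request:
step_arm --increments '[{"x":0,"y":0,"z":-0.001,"rx":0,"ry":0,"rz":0},{"x":0,"y":0,"z":-0.002,"rx":0,"ry":0,"rz":0},{"x":0,"y":0,"z":-0.003,"rx":0,"ry":0,"rz":0},{"x":0,"y":0,"z":-0.003,"rx":0,"ry":0,"rz":0}]'

```text
time_s: 2.78
ee_pos: [0.4932, -0.1559, 0.0869]
eef_rot: [[0.966, 0.26, 0.0], [0.26, -0.966, -0.0], [0.0, 0.0, -1.0]]
wrist_force: [0.8, 0.1, -0.3]
grip_width: 0.0003
```

Request:
step_arm --increments '[{"x":0,"y":0,"z":-0.001,"rx":0,"ry":0,"rz":0},{"x":0,"y":0,"z":-0.002,"rx":0,"ry":0,"rz":0},{"x":0,"y":0,"z":-0.002,"rx":0,"ry":0,"rz":0}]'

```text
time_s: 3.15
ee_pos: [0.4931, -0.1559, 0.0846]
eef_rot: [[0.966, 0.26, -0.0], [0.26, -0.966, -0.0], [-0.0, -0.0, -1.0]]
wrist_force: [0.9, -0.0, -0.5]
grip_width: -0.0001
```

Request:
step_arm --increments '[{"x":0,"y":0,"z":-0.0005,"rx":0,"ry":0,"rz":0},{"x":0,"y":0,"z":-0.0005,"rx":0,"ry":0,"rz":0}]'

```text
time_s: 3.4
ee_pos: [0.4931, -0.1559, 0.0842]
eef_rot: [[0.966, 0.26, 0.0], [0.26, -0.966, -0.0], [-0.0, 0.0, -1.0]]
wrist_force: [-0.1, -0.4, 0.6]
grip_width: 0.0006
```

Request:
step_arm --increments '[{"x":0,"y":0,"z":-0.0005,"rx":0,"ry":0,"rz":0},{"x":0,"y":0,"z":-0.0005,"rx":0,"ry":0,"rz":0}]'

```text
time_s: 3.65
ee_pos: [0.4931, -0.1559, 0.0839]
eef_rot: [[0.966, 0.26, 0.0], [0.26, -0.966, -0.0], [0.0, 0.0, -1.0]]
wrist_force: [-1.2, -0.0, 4.6]
grip_width: 0.0005
```

Request:
step_arm --increments '[{"x":0,"y":0,"z":-0.0002,"rx":0,"ry":0,"rz":0},{"x":0,"y":0,"z":-0.0002,"rx":0,"ry":0,"rz":0}]'

```text
time_s: 3.9
ee_pos: [0.4932, -0.1559, 0.0838]
eef_rot: [[0.966, 0.26, 0.0], [0.26, -0.966, -0.0], [0.0, 0.0, -1.0]]
wrist_force: [-1.6, 0.5, 6.0]
grip_width: 0.0004
```

Request:
step_arm --increments '[{"x":-0.001,"y":0.0039,"z":0,"rx":0,"ry":0,"rz":0},{"x":-0.0021,"y":0.0077,"z":0,"rx":0,"ry":0,"rz":0},{"x":-0.0021,"y":0.0077,"z":0,"rx":0,"ry":0,"rz":0}]'

```text
time_s: 4.28
ee_pos: [0.4912, -0.1481, 0.0836]
eef_rot: [[0.966, 0.26, 0.001], [0.26, -0.966, -0.0], [0.0, 0.0, -1.0]]
wrist_force: [-0.2, -1.7, 3.6]
grip_width: 0.0006
```

Request:
step_arm --increments '[{"x":-0.001,"y":0.0039,"z":0,"rx":0,"ry":0,"rz":0},{"x":-0.0021,"y":0.0077,"z":0,"rx":0,"ry":0,"rz":0},{"x":-0.0021,"y":0.0077,"z":0,"rx":0,"ry":0,"rz":0}]'

```text
time_s: 4.65
ee_pos: [0.489, -0.1403, 0.0836]
eef_rot: [[0.966, 0.26, 0.0], [0.26, -0.966, -0.0], [0.0, 0.0, -1.0]]
wrist_force: [1.2, -3.2, 5.3]
grip_width: 0.0004
```

Request:
step_arm --increments '[{"x":-0.001,"y":0.0039,"z":0,"rx":0,"ry":0,"rz":0},{"x":-0.0021,"y":0.0077,"z":0,"rx":0,"ry":0,"rz":0},{"x":-0.0021,"y":0.0077,"z":0,"rx":0,"ry":0,"rz":0}]'

```text
time_s: 5.03
ee_pos: [0.4869, -0.1326, 0.0836]
eef_rot: [[0.966, 0.26, 0.0], [0.26, -0.966, -0.0], [0.0, 0.0, -1.0]]
wrist_force: [0.9, -1.9, 5.3]
grip_width: 0.0004
```

Request:
step_arm --increments '[{"x":-0.001,"y":0.0039,"z":0,"rx":0,"ry":0,"rz":0},{"x":-0.0021,"y":0.0077,"z":0,"rx":0,"ry":0,"rz":0},{"x":-0.0021,"y":0.0077,"z":0,"rx":0,"ry":0,"rz":0}]'

```text
time_s: 5.4
ee_pos: [0.4848, -0.1249, 0.0836]
eef_rot: [[0.966, 0.26, 0.0], [0.26, -0.966, -0.0], [0.0, 0.0, -1.0]]
wrist_force: [1.4, -1.6, 4.8]
grip_width: 0.0004
```

Request:
step_arm --increments '[{"x":-0.001,"y":0.0039,"z":0,"rx":0,"ry":0,"rz":0},{"x":-0.0021,"y":0.0077,"z":0,"rx":0,"ry":0,"rz":0},{"x":-0.0021,"y":0.0077,"z":0,"rx":0,"ry":0,"rz":0}]'

```text
time_s: 5.78
ee_pos: [0.4827, -0.1172, 0.0836]
eef_rot: [[0.966, 0.26, 0.001], [0.26, -0.966, -0.0], [0.0, 0.0, -1.0]]
wrist_force: [0.8, -1.7, 6.0]
grip_width: 0.0008
```

Request:
step_arm --increments '[{"x":-0.001,"y":0.0039,"z":0,"rx":0,"ry":0,"rz":0},{"x":-0.0021,"y":0.0077,"z":0,"rx":0,"ry":0,"rz":0},{"x":-0.0021,"y":0.0077,"z":0,"rx":0,"ry":0,"rz":0}]'

```text
time_s: 6.15
ee_pos: [0.48, -0.1091, 0.0832]
eef_rot: [[0.966, 0.26, -0.001], [0.26, -0.966, 0.001], [-0.001, -0.001, -1.0]]
wrist_force: [0.6, 0.3, 0.8]
grip_width: 0.0007
```

Request:
step_arm --increments '[{"x":-0.001,"y":0.0039,"z":0,"rx":0,"ry":0,"rz":0},{"x":-0.0021,"y":0.0077,"z":0,"rx":0,"ry":0,"rz":0},{"x":-0.0021,"y":0.0077,"z":0,"rx":0,"ry":0,"rz":0}]'

```text
time_s: 6.52
ee_pos: [0.4782, -0.1016, 0.0834]
eef_rot: [[0.966, 0.26, -0.0], [0.26, -0.966, 0.0], [-0.0, -0.0, -1.0]]
wrist_force: [-0.7, 0.9, 1.4]
grip_width: 0.0007
```

Request:
step_arm --increments '[{"x":-0.001,"y":0.0039,"z":0,"rx":0,"ry":0,"rz":0},{"x":-0.0021,"y":0.0077,"z":0,"rx":0,"ry":0,"rz":0},{"x":-0.0021,"y":0.0077,"z":0,"rx":0,"ry":0,"rz":0}]'

```text
time_s: 6.9
ee_pos: [0.4762, -0.094, 0.0835]
eef_rot: [[0.966, 0.26, -0.0], [0.26, -0.966, 0.0], [-0.0, -0.0, -1.0]]
wrist_force: [-1.2, 1.2, 0.5]
grip_width: 0.0003
```

Request:
step_arm --increments '[{"x":-0.001,"y":0.0039,"z":0,"rx":0,"ry":0,"rz":0},{"x":-0.0021,"y":0.0077,"z":0,"rx":0,"ry":0,"rz":0},{"x":-0.0021,"y":0.0077,"z":0,"rx":0,"ry":0,"rz":0}]'

```text
time_s: 7.28
ee_pos: [0.4741, -0.0862, 0.0835]
eef_rot: [[0.966, 0.26, -0.0], [0.26, -0.966, 0.0], [-0.0, -0.0, -1.0]]
wrist_force: [-0.3, -0.0, 1.3]
grip_width: 0.0004
```

Request:
step_arm --increments '[{"x":-0.001,"y":0.0039,"z":0,"rx":0,"ry":0,"rz":0},{"x":-0.001,"y":0.0039,"z":0,"rx":0,"ry":0,"rz":0}]'

```text
time_s: 7.52
ee_pos: [0.4731, -0.0824, 0.0834]
eef_rot: [[0.966, 0.26, -0.0], [0.26, -0.966, 0.0], [-0.0, -0.0, -1.0]]
wrist_force: [-0.7, 1.0, -0.3]
grip_width: 0.0
```

Request:
step_arm --increments '[{"x":-0.001,"y":0.0039,"z":0,"rx":0,"ry":0,"rz":0},{"x":-0.001,"y":0.0039,"z":0,"rx":0,"ry":0,"rz":0}]'

```text
time_s: 7.78
ee_pos: [0.4724, -0.0786, 0.0837]
eef_rot: [[0.966, 0.26, 0.001], [0.26, -0.966, -0.0], [0.001, 0.0, -1.0]]
wrist_force: [1.1, 2.2, 4.8]
grip_width: 0.0003
```

Request:
step_arm --increments '[{"x":-0.001,"y":0.0039,"z":0,"rx":0,"ry":0,"rz":0},{"x":-0.001,"y":0.0039,"z":0,"rx":0,"ry":0,"rz":0}]'

```text
time_s: 8.02
ee_pos: [0.4714, -0.0748, 0.0837]
eef_rot: [[0.966, 0.26, 0.001], [0.26, -0.966, -0.0], [0.001, 0.001, -1.0]]
wrist_force: [1.1, -1.2, 5.5]
grip_width: 0.0002
```

Request:
step_arm --increments '[{"x":0,"y":0,"z":0.002,"rx":0,"ry":0,"rz":0},{"x":0.003,"y":-0.011,"z":0.002,"rx":0,"ry":0,"rz":0},{"x":0.006,"y":-0.0217,"z":0.002,"rx":0,"ry":0,"rz":0},{"x":0.006,"y":-0.0217,"z":-0.001,"rx":0,"ry":0,"rz":0},{"x":0.006,"y":-0.0217,"z":-0.003,"rx":0,"ry":0,"rz":0}]'

```text
time_s: 8.65
ee_pos: [0.4771, -0.0968, 0.0802]
eef_rot: [[0.966, 0.259, -0.0], [0.259, -0.966, -0.0], [-0.0, 0.0, -1.0]]
wrist_force: [1.0, 0.0, 1.9]
grip_width: -0.0001
```

Request:
step_arm --increments '[{"x":0,"y":0,"z":-0.001,"rx":0,"ry":0,"rz":0},{"x":0,"y":0,"z":-0.002,"rx":0,"ry":0,"rz":0},{"x":0,"y":0,"z":-0.002,"rx":0,"ry":0,"rz":0}]'

```text
time_s: 9.02
ee_pos: [0.4771, -0.0965, 0.0784]
eef_rot: [[0.966, 0.26, -0.0], [0.26, -0.966, -0.0], [-0.0, 0.0, -1.0]]
wrist_force: [-0.3, -0.9, 2.2]
grip_width: 0.0007
```

Request:
step_arm --increments '[{"x":0,"y":0,"z":-0.001,"rx":0,"ry":0,"rz":0},{"x":0,"y":0,"z":-0.002,"rx":0,"ry":0,"rz":0},{"x":0,"y":0,"z":-0.002,"rx":0,"ry":0,"rz":0}]'

```text
time_s: 9.4
ee_pos: [0.4773, -0.0965, 0.0768]
eef_rot: [[0.966, 0.26, 0.0], [0.26, -0.966, -0.0], [0.0, 0.0, -1.0]]
wrist_force: [-2.0, 0.4, 7.7]
grip_width: 0.0004
```

Sunk into the recess, now on the catch; press 4–5 mm.

Request:
step_arm --increments '[{"x":0,"y":0,"z":-0.001,"rx":0,"ry":0,"rz":0},{"x":0,"y":0,"z":-0.002,"rx":0,"ry":0,"rz":0},{"x":0,"y":0,"z":-0.002,"rx":0,"ry":0,"rz":0}]'

```text
time_s: 9.78
ee_pos: [0.4773, -0.0965, 0.0748]
eef_rot: [[0.966, 0.26, 0.0], [0.26, -0.966, -0.0], [0.0, 0.0, -1.0]]
wrist_force: [-0.7, 0.3, 7.9]
grip_width: 0.0007
```

Request:
step_arm --increments '[{"x":0,"y":0,"z":-0.001,"rx":0,"ry":0,"rz":0},{"x":0,"y":0,"z":-0.002,"rx":0,"ry":0,"rz":0},{"x":0,"y":0,"z":-0.002,"rx":0,"ry":0,"rz":0},{"x":0,"y":0,"z":-0.002,"rx":0,"ry":0,"rz":0}]'

```text
time_s: 10.28
ee_pos: [0.4773, -0.0965, 0.0729]
eef_rot: [[0.966, 0.26, 0.001], [0.26, -0.966, -0.0], [0.0, 0.0, -1.0]]
wrist_force: [-1.4, 0.1, 9.1]
grip_width: 0.0002
```

Run:
```python
from h import *
cv2.imwrite("pics/s2.png",cv2.resize(capture("scene")["pixels"][130:330,90:350],None,fx=2.9,fy=2.9))
```

```text
(no output)
```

View pics/s2.png

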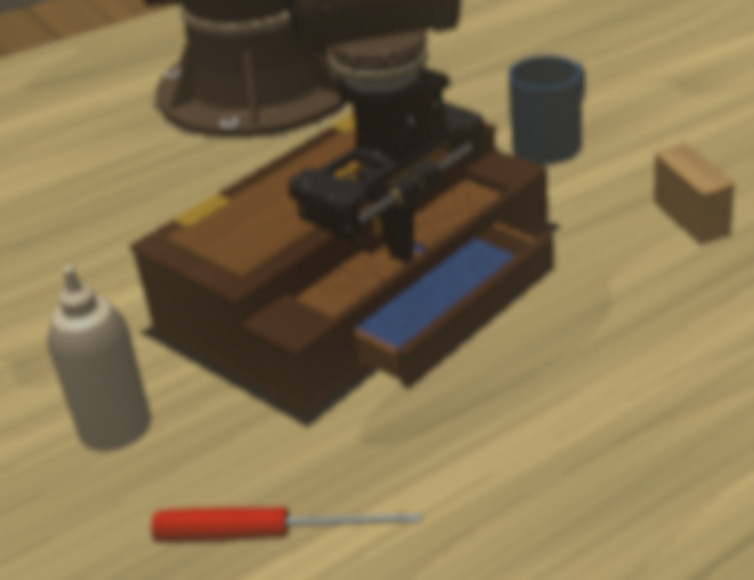

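Request:
step_arm --increments '[{"x":0,"y":0,"z":0.01,"rx":0,"ry":0,"rz":0},{"x":0,"y":0,"z":0.03,"rx":0,"ry":0,"rz":0},{"x":0,"y":0,"z":0.05,"rx":0,"ry":0,"rz":0},{"x":0.025,"y":0.0067,"z":0.05,"rx":0,"ry":0,"rz":0},{"x":0.055,"y":0.0148,"z":0.05,"rx":0,"ry":0,"rz":0}]'

```text
time_s: 10.95
ee_pos: [0.5327, -0.0816, 0.1229]
eef_rot: [[0.966, 0.259, 0.0], [0.259, -0.966, -0.0], [0.0, 0.0, -1.0]]
wrist_force: [0.2, 0.2, -0.0]
grip_width: 0.0006
```

Run:
```python
from h import *
c=capture("top");im=c["pixels"]
cv2.imwrite("pics/t3.png",cv2.resize(im[140:310,200:500],None,fx=2.6,fy=2.6,interpolation=cv2.INTER_CUBIC))
w=capture("wrist");cv2.imwrite("pics/w3.png",w["pixels"])
s=read_state();t=.263;R=np.array([[np.cos(t),-np.sin(t)],[np.sin(t),np.cos(t)]]);print(s['time_s'],s['ee_pos'],R.T@(s['ee_pos'][:2]-[.4146,-.1092]))
```

```text
11.05 [ 0.5342402  -0.08126938  0.12250539] [ 0.12278766 -0.00413368]
```

View pics/t3.png

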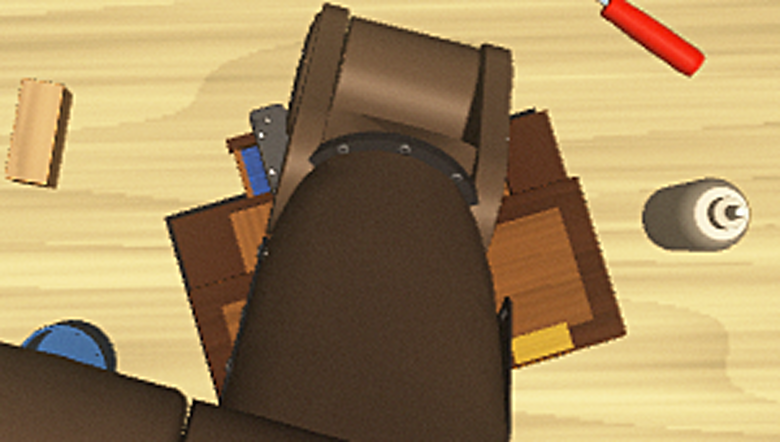

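View pics/w3.png

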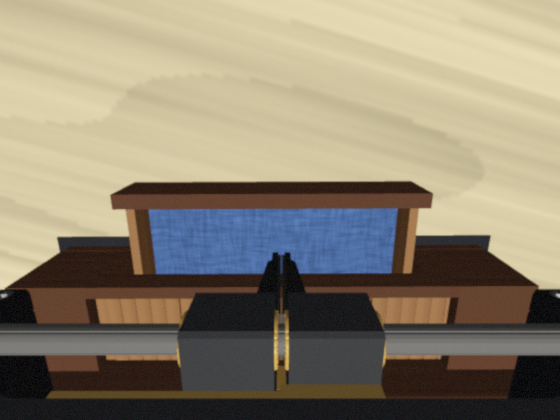

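Run:
```python
from h import *
s=read_state();w=capture("wrist");K=w["intrinsics"];H=w["hand_eye"]
t=.263;R=np.array([[np.cos(t),-np.sin(t)],[np.sin(t),np.cos(t)]])
def pt(u,v,z):
    d=np.array([(u-K[0,2])/K[0,0],-(v-K[1,2])/K[1,1],-1.])
    o=s['eef_rot']@H[:3,3]+s['ee_pos'];q=s['eef_rot']@H[:3,:3]@d
    p=o+q*(z-o[2])/q[2];return R.T@(p[:2]-[.4146,-.1092])
for v in(183,195,206):print(v,pt(280,v,.052),pt(120,v,.052))
print(pt(280,275,.072),pt(60,247,.072))
```

```text
183 [ 0.16065877 -0.00443868] [0.16050036 0.09740825]
195 [ 0.15280108 -0.00444551] [0.15264328 0.09846906]
206 [ 0.14545204 -0.0044519 ] [0.14529485 0.09946119]
[ 0.10603886 -0.00452627] [0.12480776 0.13017802]
```

Request:
step_arm --increments '[{"x":0,"y":0,"z":-0.02,"rx":0,"ry":0,"rz":0},{"x":0,"y":0,"z":-0.04,"rx":0,"ry":0,"rz":0},{"x":0,"y":0,"z":-0.055,"rx":0,"ry":0,"rz":0},{"x":0,"y":0,"z":-0.068,"rx":0,"ry":0,"rz":0},{"x":0,"y":0,"z":-0.068,"rx":0,"ry":0,"rz":0}]'

```text
time_s: 11.72
ee_pos: [0.5317, -0.0818, 0.0537]
eef_rot: [[0.966, 0.26, -0.002], [0.26, -0.966, 0.0], [-0.001, -0.001, -1.0]]
wrist_force: [-0.0, -1.2, -0.0]
grip_width: 0.0005
```

Request:
step_arm --increments '[{"x":0.005,"y":0.0013,"z":0,"rx":0,"ry":0,"rz":0},{"x":0.01,"y":0.0027,"z":0,"rx":0,"ry":0,"rz":0},{"x":0.014,"y":0.0038,"z":0,"rx":0,"ry":0,"rz":0},{"x":0.019,"y":0.0051,"z":0,"rx":0,"ry":0,"rz":0}]'

```text
time_s: 12.22
ee_pos: [0.5514, -0.0766, 0.0546]
eef_rot: [[0.966, 0.26, -0.0], [0.26, -0.966, -0.0], [-0.0, 0.0, -1.0]]
wrist_force: [-1.6, 0.6, 1.3]
grip_width: 0.0008
```

Request:
step_arm --increments '[{"x":0.009,"y":0.0024,"z":0,"rx":0,"ry":0,"rz":0},{"x":0.018,"y":0.0048,"z":0,"rx":0,"ry":0,"rz":0},{"x":0.027,"y":0.0072,"z":0,"rx":0,"ry":0,"rz":0},{"x":0.036,"y":0.0097,"z":0,"rx":0,"ry":0,"rz":0},{"x":0.043,"y":0.0116,"z":0,"rx":0,"ry":0,"rz":0}]'

```text
time_s: 12.85
ee_pos: [0.5948, -0.0649, 0.0544]
eef_rot: [[0.966, 0.26, 0.0], [0.26, -0.966, -0.0], [0.0, 0.0, -1.0]]
wrist_force: [-1.0, -0.1, 1.6]
grip_width: 0.0004
```

Request:
step_arm --increments '[{"x":0.003,"y":0.0008,"z":0,"rx":0,"ry":0,"rz":0},{"x":0.006,"y":0.0016,"z":0,"rx":0,"ry":0,"rz":0},{"x":0.009,"y":0.0024,"z":0,"rx":0,"ry":0,"rz":0},{"x":0.009,"y":0.0024,"z":0,"rx":0,"ry":0,"rz":0}]'

```text
time_s: 13.35
ee_pos: [0.6035, -0.0627, 0.0545]
eef_rot: [[0.966, 0.26, 0.001], [0.26, -0.966, -0.0], [0.0, 0.0, -1.0]]
wrist_force: [-0.0, 0.4, 0.2]
grip_width: 0.0006
```

Request:
step_arm --increments '[{"x":0.002,"y":0.0005,"z":0,"rx":0,"ry":0,"rz":0},{"x":0.004,"y":0.0011,"z":0,"rx":0,"ry":0,"rz":0},{"x":0.004,"y":0.0011,"z":0,"rx":0,"ry":0,"rz":0}]'

```text
time_s: 13.72
ee_pos: [0.6073, -0.0616, 0.0545]
eef_rot: [[0.966, 0.26, 0.0], [0.26, -0.966, -0.0], [0.0, 0.0, -1.0]]
wrist_force: [-1.5, -1.2, 1.0]
grip_width: 0.0008
```

Request:
step_arm --increments '[{"x":0.001,"y":0.0003,"z":0,"rx":0,"ry":0,"rz":0},{"x":0.002,"y":0.0005,"z":0,"rx":0,"ry":0,"rz":0},{"x":0.002,"y":0.0005,"z":0,"rx":0,"ry":0,"rz":0}]'

```text
time_s: 14.1
ee_pos: [0.6075, -0.0615, 0.0544]
eef_rot: [[0.966, 0.26, -0.004], [0.26, -0.966, -0.0], [-0.004, -0.001, -1.0]]
wrist_force: [-10.3, -5.2, 6.3]
grip_width: 0.0005
```

Request:
step_arm --increments '[{"x":-0.004,"y":-0.0011,"z":0,"rx":0,"ry":0,"rz":0},{"x":-0.012,"y":-0.0032,"z":0,"rx":0,"ry":0,"rz":0},{"x":-0.012,"y":-0.0032,"z":0.03,"rx":0,"ry":0,"rz":0},{"x":-0.012,"y":-0.0032,"z":0.08,"rx":0,"ry":0,"rz":0},{"x":-0.012,"y":-0.0032,"z":0.13,"rx":0,"ry":0,"rz":0}]'

```text
time_s: 14.72
ee_pos: [0.5968, -0.0642, 0.1857]
eef_rot: [[0.966, 0.26, -0.0], [0.26, -0.966, 0.0], [-0.0, -0.0, -1.0]]
wrist_force: [0.7, 0.1, 0.6]
grip_width: -0.0
```

Request:
step_arm --increments '[{"x":0,"y":0,"z":0.05,"rx":0,"ry":0,"rz":0},{"x":0,"y":-0.06,"z":0.06,"rx":0,"ry":0,"rz":0},{"x":0,"y":-0.12,"z":0.06,"rx":0,"ry":0,"rz":0},{"x":0,"y":-0.18,"z":0.06,"rx":0,"ry":0,"rz":0},{"x":0,"y":-0.24,"z":0.06,"rx":0,"ry":0,"rz":0}]'

```text
time_s: 15.35
ee_pos: [0.5968, -0.3061, 0.2445]
eef_rot: [[0.966, 0.26, 0.001], [0.26, -0.966, -0.0], [0.001, 0.0, -1.0]]
wrist_force: [1.0, 0.1, -0.8]
grip_width: 0.0004
```

Request:
step_arm --increments '[{"x":-0.04,"y":-0.04,"z":0,"rx":0,"ry":0,"rz":0},{"x":-0.08,"y":-0.08,"z":0,"rx":0,"ry":0,"rz":0},{"x":-0.12,"y":-0.12,"z":0,"rx":0,"ry":0,"rz":0},{"x":-0.16,"y":-0.16,"z":0,"rx":0,"ry":0,"rz":0},{"x":-0.2,"y":-0.2,"z":0,"rx":0,"ry":0,"rz":0}]'

```text
time_s: 15.98
ee_pos: [0.3957, -0.5053, 0.2445]
eef_rot: [[0.966, 0.26, 0.0], [0.26, -0.966, -0.0], [0.0, 0.001, -1.0]]
wrist_force: [0.6, -0.1, 0.5]
grip_width: 0.0007
```

Run:
```python
from h import *
a=capture("top")["pixels"];b=capture("scene")["pixels"]
cv2.imwrite("pics/t4.png",a);cv2.imwrite("pics/s4.png",b)
o=cv2.imread("pics/top0.png");s0=cv2.imread("pics/scene0.png")
d=cv2.absdiff(a,o).max(2);print([ (n,int((d[r[0]:r[1],r[2]:r[3]]>25).sum())) for n,r in dict(mug=(255,305,185,252),glue=(200,245,440,495),off=(165,218,198,232),sd=(110,175,395,475)).items()])
s=read_state();print(s['time_s'],s['ee_pos'],s['wrist_force'],s['dq'])
```

```text
[('mug', 1), ('glue', 0), ('off', 0), ('sd', 1)]
16.075 [ 0.39344129 -0.50749632  0.24421413] [-0.01324862  1.56754555  0.41615649] [ 0.07489028 -0.0079727   0.01645758  0.02100235  0.0039039   0.0648546 ]
```

View pics/t4.png

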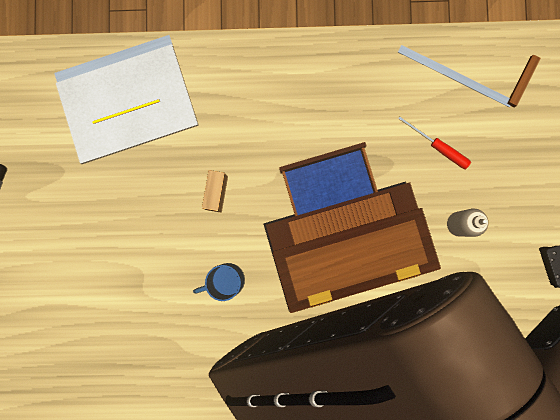

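Run:
```python
from h import *
c=capture("top");im=c["pixels"]
cv2.imwrite("pics/t5.png",cv2.resize(im[130:220,265:395],None,fx=6,fy=6,interpolation=cv2.INTER_CUBIC))
t=.263;R=np.array([[np.cos(t),-np.sin(t)],[np.sin(t),np.cos(t)]])
for u,v in((280,168),(365,144),(322,156)):print(R.T@(ray(c,u,v,.052)[:2]-[.4146,-.1092]))
```

```text
[0.21642976 0.10254678]
[ 0.21467315 -0.10180891]
[0.21587759 0.00143915]
```

View pics/t5.png

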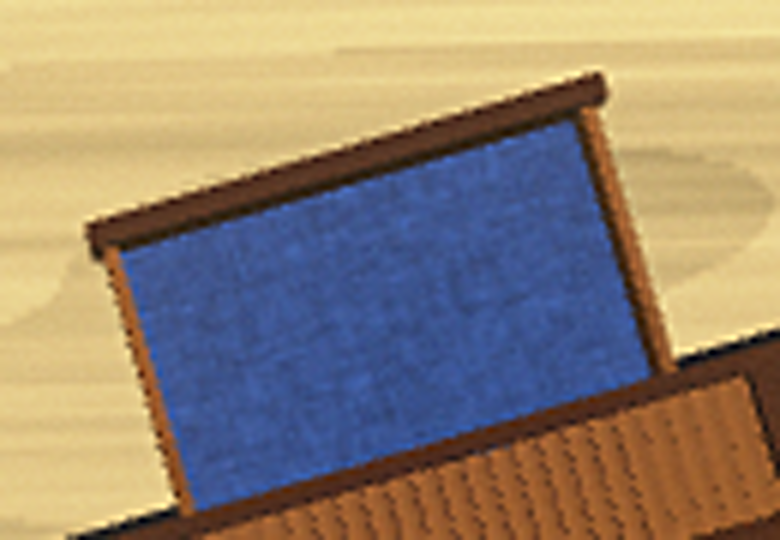

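```bash
python3 -c "
from workcell import *
print(sign_off())"
```

```text
the job is handed in; nothing more can be done
None
```

The secret drawer is out at its stop, and the job was handed in at about 16 s of the 72 s allowed. I slid closed fingertips along the trough at about 5–6 N. The force fell to about 1 N over roughly y -21 to +13 mm in the box frame, which marked the sprung cover. I pressed at y ≈ -4 mm, the fingers sank onto the catch, and at about 8–9 N the drawer sprang ajar by about 55 mm. I then hooked the fingers behind its front board and drew it out until a firm stop (about 12 N), backed off, and moved the arm clear.

- **Drawer:** the last top picture puts the middle of the front board at box x ≈ 0.215 m. That is about 0.12 m out, which matches the stop I felt.
- **Bystanders:** the glue bottle, mug, offcut and screwdriver look the same in that picture as in the first one, with at most 1 changed pixel each.
- **Forces:** the trough reading peaked at about 9 N of the 25 N limit. Forces were only read at the end of each move.
- **Disagreements:**
    - The low-force stretch was about 34 mm, longer than the 16 mm I expected from 24 mm fingertips on a 40 mm cover. The tips are probably narrower than I assumed.
    - One wrist-camera check put the front lip about 6 mm off, probably because I misread the image row. Neither affected the result.

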